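# Flip the stock tags to match the vial bins

## Task

Flip the hinged stock tags so that only the bins full of vials show a green tag: the tag in line with each full bin must lie over with its green face up, and the tag in line with the bin that has a single vial left must lie with its orange face up. Push the tags over gently with a fingertip, without pinching or gripping anything, and leave the bins and everything else standing where they are. A white line on the board joins each tag to its bin.

Things in the scene. Friction and masses are not known exactly. Their poses are not given: they have to be found in the camera images.
- board: Fixed grey stock board lying on the worktop, 270 (x) x 300 (y) mm, its top 8 mm above its origin (centre of the underside). Its x axis points away from the robot, its y axis to the left. On it stand three tag units, one behind the other and 85 mm apart (at board y = -75 mm, the right side), and to the left of each, at board y = +105 mm, its bin; a white line leads from tag to bin.
- unit_a: Black foot of a flip tag, fixed to the board, 74 (x) x 34 (y) x 29 mm high; origin at the centre of its underside, axes parallel to the board's. Includes the tag it carries. It belongs to bin_a, which stands straight to its left (180 mm along the unit's +y). The three pairs change places from run to run.
- a_axle (a point): Middle of the axle of the tag on unit_a, 22 mm above the unit's origin; the axle runs along the unit's x axis. The tag is a plate 50 mm wide (along the axle), reaching 47 mm out from the axle, 6 mm thick, with a rounded white free edge, about 30 g. It turns freely and falls by its own weight onto the nearer rigid stop; push its free edge sideways past upright to flip it.
- tag_a (a joint): Lean of the tag on unit_a (rad): 0 = upright, positive = leaning to the right (unit -y), negative = to the left. Its left face is green, its right face orange: at +0.70 (right stop) the green face is up and shows, at -0.70 (left stop) the orange one.
- unit_b: Black foot of a flip tag, fixed to the board, 74 (x) x 34 (y) x 29 mm high; origin at the centre of its underside, axes parallel to the board's. Includes the tag it carries. It belongs to bin_b, which stands straight to its left (180 mm along the unit's +y). The three pairs change places from run to run.
- b_axle (a point): Middle of the axle of the tag on unit_b, 22 mm above the unit's origin; the axle runs along the unit's x axis. The tag is a plate 50 mm wide (along the axle), reaching 47 mm out from the axle, 6 mm thick, with a rounded white free edge, about 30 g. It turns freely and falls by its own weight onto the nearer rigid stop; push its free edge sideways past upright to flip it.
- tag_b (a joint): Lean of the tag on unit_b (rad): 0 = upright, positive = leaning to the right (unit -y), negative = to the left. Its left face is green, its right face orange: at +0.70 (right stop) the green face is up and shows, at -0.70 (left stop) the orange one.
- unit_c: Black foot of a flip tag, fixed to the board, 74 (x) x 34 (y) x 29 mm high; origin at the centre of its underside, axes parallel to the board's. Includes the tag it carries. It belongs to bin_c, which stands straight to its left (180 mm along the unit's +y). The three pairs change places from run to run.
- c_axle (a point): Middle of the axle of the tag on unit_c, 22 mm above the unit's origin; the axle runs along the unit's x axis. The tag is a plate 50 mm wide (along the axle), reaching 47 mm out from the axle, 6 mm thick, with a rounded white free edge, about 30 g. It turns freely and falls by its own weight onto the nearer rigid stop; push its free edge sideways past upright to flip it.
- tag_c (a joint): Lean of the tag on unit_c (rad): 0 = upright, positive = leaning to the right (unit -y), negative = to the left. Its left face is green, its right face orange: at +0.70 (right stop) the green face is up and shows, at -0.70 (left stop) the orange one.
- bin_a: Blue open bin 68 x 68 x 26 mm, loose, origin at the centre of its underside, FULL: nine 49 mm vials with dark caps stand in it in a 3 x 3 block (tops 52 mm above its origin). Its bay varies.
- bin_b: Blue open bin 68 x 68 x 26 mm, loose, origin at the centre of its underside, FULL: nine 49 mm vials with dark caps stand in it in a 3 x 3 block (tops 52 mm above its origin). Its bay varies.
- bin_c: Blue open bin 68 x 68 x 26 mm, loose, origin at the centre of its underside, NOT full: only one 49 mm vial, with a dark cap, is left in it. Its bay varies.
- stopper: Red-brown rubber stopper, 29 mm wide, 27 mm high, loose on the board between the tags and the bins; bystander. Origin at the centre of its underside.
- cal_weight: White knobbed calibration weight, 22 mm wide, 32 mm high, loose on the board between the tags and the bins; bystander. Origin at the centre of its underside.
- timer: White timer with buttons, 64 x 62 x 20 mm, loose on the worktop; bystander. Behind it, right of the board, stands a fixed white and teal controller box about 0.25 m high (near x = 0.49, y = -0.32 m). Origin at the centre of its underside.
- spare_cap: Blue screw cap, 50 mm wide, 22 mm high, loose on the worktop; bystander. Left of it and of the board stands a tall fixed apparatus whose wide head hangs over the worktop from about 0.3 m up, centred near x = 0.53, y = 0.41 m, within about 0.2 m: swing the arm in from the left close to the base. Origin at the centre of its underside.

How it is judged (in metres and radians):
At the end, for the whole second after the job is handed in: Every tag of a full bin leans right with its green face up (joint above 0.6), the tag of the bin with one vial leans left with its orange face up (below -0.6); bins within 15 mm and bystanders within 20 mm of where they stood (value of joint each of tag_a, tag_b above 0.6 rad and value of joint tag_c below -0.6 rad and not (distance of any of bin_a, bin_b, bin_c from where it was at the start of the episode above 0.015 m) and not (distance of any of stopper, cal_weight, timer, spare_cap from where it was at the start of the episode above 0.02 m)); the robot touches nothing.
It fails at once if a tag is pinched or shoved hard (over 20 N on a tag unit) (contact force between the fingers and unit_a above 20 N or contact force between the fingers and unit_b above 20 N or contact force between the fingers and unit_c above 20 N).
It fails at once if a bin is shifted or lifted by more than 15 mm (distance of any of bin_a, bin_b, bin_c from where it was at the start of the episode above 0.015 m).
It fails at once if a bystander is shifted or lifted by more than 20 mm (distance of any of stopper, cal_weight, timer, spare_cap from where it was at the start of the episode above 0.02 m).
It also fails if it takes over 40 s, if anything falls off the work surface, if the arm or the gripper's body presses on something with over 40 N, if the wrist force passes 120 N, or if a joint passes its speed limit or range.

## Robot

A 6-joint arm with a two-finger parallel gripper is mounted at the origin on a cart in front of the work surface, level with it; the furniture and walls round the work are solid. World frame = base frame: x ahead of the robot, y to its left, z up, the work surface at z = 0. Lengths are in m, angles in degrees, forces in N, time in s.
With the tool pointing down it reaches from about 0.4 to 0.925 m from the base axis. Payload 12.5 kg.
Tool frame: the origin (TCP) lies between the finger pads; the fingertips stand 19 mm ahead of it and the grasp point (between the pads) is the TCP; z points along the fingers, y is the line along which they close (so a half turn about z gives the same grasp; the last joint's range is limited). The gripper opens to 95 mm and grips with 3 to 60 N. Pads are 20 mm wide; open, the fingers measure 119 mm over their backs; the gripper's body (75 mm by 180 mm) begins 59 mm behind the grasp point.
Start: joints at [-77.727, 28.126, 89.318, -0, 62.55, -6.05], TCP at [0.197, -0.593, 0.205] pointing down, gripper open.
Joint ranges: [-177.58, 177.58], [-47.91, 125.51], [2.72, 160], [-65.01, 245.01], [3.68, 167.84], [-153.87, 153.87]. Speed limits (degrees/s): [127.2, 127.2, 159.86, 180, 180, 180].

## Interface

Orientations are given as a 3x3 rotation matrix whose columns are the frame's x, y, z axes.
In Python, from workcell import robot, claw, grab_frame, camera_info, sign_off, telemetry gives the robot as it stands. Calls block until the motion is done:
- robot.move_ptp(position, orientation): joint-space move of the TCP to a pose.
- robot.servo_line(position, ori=None, feed=0.15): straight line of the TCP; ori=None keeps the orientation; feed is the mean speed in m/s.
- robot.move_j(angles): joint-space move.
- claw.set_gripper(opening, strength=None): finger opening in m; strength is the grip in N (None keeps the last); returns when the fingers have stopped.
- robot.wait(seconds).
- robot.solve_ik(position, orientation): joint angles nearest the present ones, or None.
- grab_frame(name): name is "scene" or "top" or "wrist"; returns (picture, depth): 420x560x3 uint8, red, green, blue; 420x560 float32, m along the optical axis (not along the pixel's ray), 0 where there is no reading.
- camera_info(name): a dict with "fx", "fy", "cx", "cy" (pixels), "extrinsics" (4x4, takes a point from camera to world coordinates). Camera axes: x right, y down, z forward; pixel columns grow to the right and rows downward; lengths in m; the calibration is good to about 2 mm. A picture is of the moment at which its call begins: read the wrist's pose just before it. camera_info takes no time and is no camera call; for the wrist camera it gives the pose at the moment of the call.
A pose or a line that the arm cannot do raises robot.MotionError and nothing moves.
- sign_off(): hands the job in; it is judged then, once.
Readings, each from a call of its own:
- telemetry.current_t(): time.
- telemetry.current_joints(): joint angles.
- telemetry.current_joint_vel(): joint speeds.
- telemetry.current_joint_efforts(): joint torques, N m.
- telemetry.current_ee_pos(): TCP position.
- telemetry.current_tcp_rot(): TCP orientation.
- telemetry.current_wrist_force(): force on the tool from outside, world axes, zero at the start.
- telemetry.current_moment(): the same for the moment, N m.
- telemetry.current_finger_gap(): finger opening in m.
- telemetry.current_finger_force(): force on a finger pad.
Only numpy, scipy, OpenCV 4.12 (cv2) and the standard library are available. Lean on these libraries where they do the work, as an engineer would, in place of code of your own. Each camera call takes 0.05 s, during which the arm holds its last target. There are 200 camera calls.

## Working session

There is one attempt and no reset: what is moved stays moved. The work goes in short steps, each a Python script; the robot and the scene stay as the last script left them, time stands still between calls to the robot, and variables do not carry over. Pictures are saved under pics/ and viewed, at most 10 in all, crops included, and the job is handed in when it is done.

```bash
mkdir -p pics; python3 - <<'E'
from workcell import *
import cv2,numpy as np
for n in("top","scene"):
    p,d=grab_frame(n);np.savez(f"pics/{n}0.npz",p=p,d=d,**{k:np.array(v) for k,v in camera_info(n).items() if k in("fx","fy","cx","cy","extrinsics")})
    cv2.imwrite(f"pics/{n}0.png",p[:,:,::-1])
    print(camera_info(n))
E
```

```text
{'fx': 469.80883516076545, 'fy': 469.80883516076545, 'cx': 278.32436776390267, 'cy': 207.77091826359143, 'extrinsics': array([[-0.06318563, -0.97540622,  0.21116409,  0.26252015],
       [-0.99798972,  0.06279487, -0.00856257,  0.01069393],
       [-0.00490803, -0.21128063, -0.97741312,  1.29061198],
       [ 0.        ,  0.        ,  0.        ,  1.        ]])}
{'fx': 507.7966996866275, 'fy': 507.7966996866275, 'cx': 279.5454481317793, 'cy': 203.05268281164797, 'extrinsics': array([[ 0.16278894, -0.7857412 ,  0.59674997, -0.41211655],
       [-0.98656845, -0.13790717,  0.08754601, -0.10325126],
       [ 0.01350759, -0.60298622, -0.79763724,  1.28431224],
       [ 0.        ,  0.        ,  0.        ,  1.        ]])}
```

View pics/top0.png

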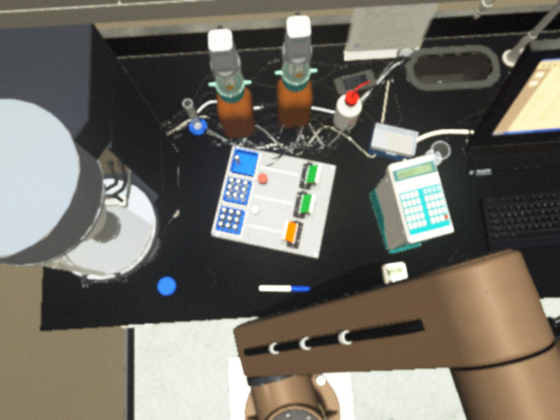

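View pics/scene0.png

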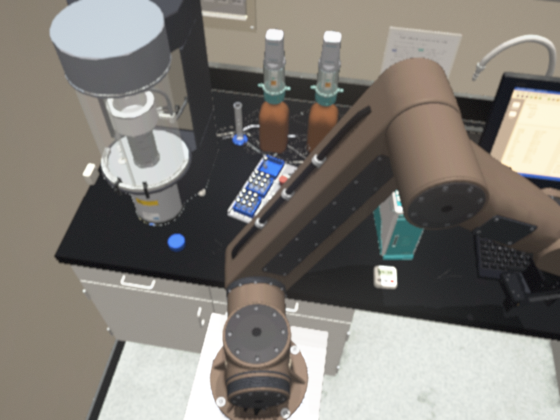

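```bash
python3 - <<'E'
import cv2,numpy as np
p=cv2.imread("pics/top0.png")[135:265,200:350]
cv2.imwrite("pics/c0.png",cv2.resize(p,None,fx=4.5,fy=4.5,interpolation=cv2.INTER_CUBIC))
E
```

```text
(no output)
```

View pics/c0.png

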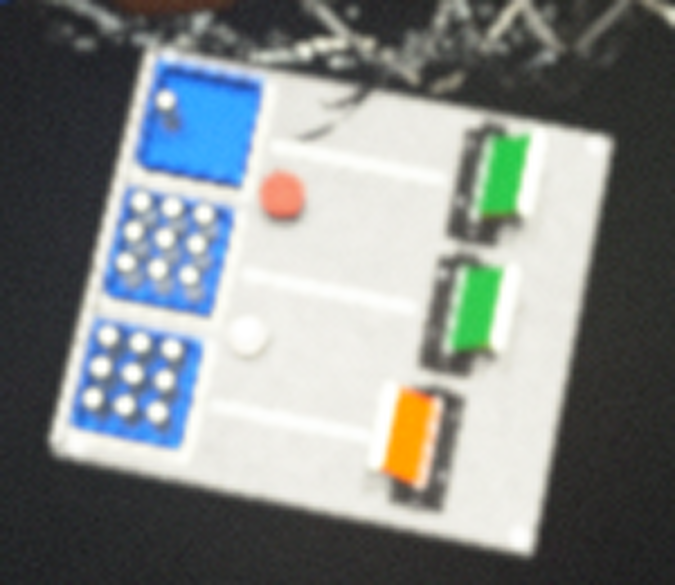

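```bash
cat > h.py <<'E'
import numpy as np,cv2
Z=np.load("pics/top0.npz");K=np.array([[Z['fx'],0,Z['cx']],[0,Z['fy'],Z['cy']],[0,0,1.]]);E=Z['extrinsics']
def ray(uv,z):
    r=E[:3,:3]@np.linalg.solve(K,[*uv,1.]);o=E[:3,3];return o+r*(z-o[2])/r[2]
c=np.array([(150,50),(612,138),(530,552),(52,455)])/4.5+[200,135]-[0.4,0.4]
W=np.array([ray(q,.008) for q in c])
loc=np.array([(.135,.15),(.135,-.15),(-.135,-.15),(-.135,.15)])
ctr=W.mean(0)[:2]; H=(W[:,:2]-ctr).T@loc; th=np.arctan2(H[1,0]-H[0,1],H[0,0]+H[1,1])
R=np.array([[np.cos(th),-np.sin(th)],[np.sin(th),np.cos(th)]])
def b2w(x,y,z): return np.array([*(ctr+R@[x,y]),z])
E
python3 - <<'E'
from h import *
print(ctr,np.degrees(th),W[:,:2]-(ctr+loc@R.T))
for x in(.085,0,-.085):print(b2w(x,-.075,.03),b2w(x,.105,.008))
d=Z['d'];v,u=np.mgrid[0:420:1,0:560:1];P=(np.linalg.inv(K)@np.stack([u.ravel(),v.ravel(),np.ones(u.size)]))*d.ravel();P=(E[:3,:3]@P+E[:3,3:4]).T
P=P[d.ravel()>0]
# height map 5cm cells
for x in np.arange(.9,.25,-.05):
    print("%.2f"%x,[int(100*np.max(P[(abs(P[:,0]-x)<.025)&(abs(P[:,1]-y)<.025),2],initial=-.01)) for y in np.arange(.3,-.5,-.05)])
uv=np.array([cv2.projectPoints(np.zeros((1,3)),np.zeros(3),np.zeros(3),K,None)[0].ravel()])
E
```

```text
[0.562653   0.00958782] -15.327683478448245 [[-0.00220657 -0.00034167]
 [-0.0004948  -0.0003374 ]
 [ 0.00200658  0.00119207]
 [ 0.00069479 -0.000513  ]]
[ 0.6248041  -0.08521324  0.03      ] [0.67238514 0.08838413 0.008     ]
[ 0.54282757 -0.06274442  0.03      ] [0.5904086  0.11085295 0.008     ]
[ 0.46085104 -0.0402756   0.03      ] [0.50843207 0.13332177 0.008     ]
0.90 [0, 0, 1, 1, 0, 1, 1, -1, 1, 1, 3, 4, 3, 2, 1, 1]
0.85 [1, 1, 1, 1, 43, 16, 17, 44, 44, 1, 3, 16, 3, 1, 0, 1]
0.80 [3, 16, 16, 37, 44, 43, 26, 44, 44, 3, 19, 19, 3, 1, 0, 0]
0.75 [4, 3, 1, 17, 44, 17, 5, 16, 15, 4, 15, 11, 7, 7, 0, 1]
0.70 [73, 73, 72, 72, 71, 71, 70, 70, 69, 69, 68, 68, 67, 7, 7, 7]
0.65 [64, 64, 0, 3, 6, 3, 2, 1, 7, 1, 0, 3, 7, 7, 7, 7]
0.60 [64, 64, 0, 6, 6, 3, 1, 4, 7, 1, 0, 25, 27, 27, -1, 0]
0.55 [65, 64, 0, 6, 6, 4, 1, 5, 7, 1, 0, 27, 28, 28, -1, 0]
0.50 [65, 0, 2, 6, 6, 1, 7, 6, 7, 1, 0, 27, 27, 27, 25, 0]
0.45 [65, 0, 0, 3, 3, 1, 7, 5, 1, 0, 0, 26, 27, 26, 25, 0]
0.40 [65, 0, 0, 0, 0, 0, 1, 1, 1, 0, 0, 0, 25, 25, 25, 0]
0.35 [2, 0, 0, 0, 0, 1, 0, 0, 0, 0, 0, 2, 2, 2, 0, 0]
0.30 [2, 0, 0, 0, 0, 1, 1, 1, 66, 75, 77, 77, 74, -1, -1, -1]
```

```bash
python3 - <<'E'
from h import *
d=Z['d'];v,u=np.mgrid[0:420,0:560];P=(np.linalg.inv(K)@np.stack([u.ravel(),v.ravel(),np.ones(u.size)]))*d.ravel();P=(E[:3,:3]@P+E[:3,3:4]).T
P=P[(d.ravel()>0)]
Q=P[(P[:,2]>.1)&(P[:,2]<.6)]
for x in np.arange(.38,.7,.02):
    q=Q[(abs(Q[:,0]-x)<.01)&(Q[:,1]<-.1)&(Q[:,1]>-.4)]; print("x%.2f"%x,q[:,1].max() if len(q) else None, end='; ')
print()
for y in np.arange(.16,-.32,-.02):
    q=Q[(abs(Q[:,1]-y)<.01)&(Q[:,0]>.6)]; print("y%.2f"%y,q[:,0].min().round(3) if len(q) else None,end='; ')
print()
from workcell import *
Ry=np.array([[0,1,0],[1,0,0],[0,0,-1.]]) # placeholder: tool y along world x
import numpy as np
print(telemetry.current_tcp_rot().round(2), telemetry.current_finger_gap())
def ori(yaw): # tool y dir at yaw from world x
    c,s=np.cos(yaw),np.sin(yaw);y=np.array([c,s,0]);z=np.array([0,0,-1.]);return np.column_stack([np.cross(y,z),y,z])
for yd in(-105,-90,75,90):
  for bx in(.085,-.085):
    print(yd,robot.solve_ik(b2w(bx,-.13,.074),ori(np.radians(yd))))
E
```

```text
x0.38 None; x0.40 -0.28224371189639225; x0.42 -0.27741812250125797; x0.44 -0.27386787065320456; x0.46 -0.2692969210131275; x0.48 -0.2656510329375637; x0.50 -0.26146861697995666; x0.52 -0.25740548484949816; x0.54 -0.25428090885744054; x0.56 -0.25194124632037823; x0.58 -0.26688800724417533; x0.60 None; x0.62 None; x0.64 None; x0.66 None; x0.68 None; 
y0.16 1.032; y0.14 0.754; y0.12 0.752; y0.10 0.751; y0.08 0.752; y0.06 0.754; y0.04 0.799; y0.02 1.032; y0.00 1.031; y-0.02 0.775; y-0.04 0.771; y-0.06 0.772; y-0.08 0.771; y-0.10 0.772; y-0.12 0.817; y-0.14 1.033; y-0.16 1.032; y-0.18 0.766; y-0.20 0.759; y-0.22 0.758; y-0.24 0.767; y-0.26 0.821; y-0.28 1.005; y-0.30 1.006; 
[[ 0.95  0.31 -0.  ]
 [ 0.31 -0.95  0.  ]
 [ 0.   -0.   -1.  ]] 0.09512421837980227
-105 [-1.88104187e+01  3.66787184e+01  9.62207116e+01 -2.54444375e-14
  4.71005700e+01  8.61895813e+01]
-105 [-2.01198080e+01  2.63451524e+01  1.20176352e+02 -2.54444375e-14
  3.34784953e+01  8.48801920e+01]
-90 [-1.88104187e+01  3.66787184e+01  9.62207116e+01 -2.54444375e-14
  4.71005700e+01  7.11895813e+01]
-90 [-2.01198080e+01  2.63451524e+01  1.20176352e+02 -2.54444375e-14
  3.34784953e+01  6.98801920e+01]
75 [-1.88104187e+01  3.66787184e+01  9.62207116e+01 -2.54444375e-14
  4.71005700e+01 -9.38104187e+01]
75 [-2.01198080e+01  2.63451524e+01  1.20176352e+02 -2.54444375e-14
  3.34784953e+01 -9.51198080e+01]
90 [-1.88104187e+01  3.66787184e+01  9.62207116e+01 -2.54444375e-14
  4.71005700e+01 -1.08810419e+02]
90 [-2.01198080e+01  2.63451524e+01  1.20176352e+02 -2.54444375e-14
  3.34784953e+01 -1.10119808e+02]
```

```bash
cat >> h.py <<'E'
def ori(yaw=th):
    c,s=np.cos(yaw),np.sin(yaw);y=np.array([c,s,0]);z=np.array([0,0,-1.]);return np.column_stack([np.cross(y,z),y,z])
E
python3 - <<'E'
from h import *
from workcell import *
p=telemetry.current_ee_pos()
robot.servo_line([p[0],p[1],.42],feed=.25)
claw.set_gripper(0,5)
robot.move_ptp(b2w(.0,-.12,.40),ori())
ci=camera_info("wrist");p,d=grab_frame("wrist")
cv2.imwrite("pics/w0.png",p[:,:,::-1]);np.savez("pics/w0.npz",d=d,**{k:np.array(ci[k]) for k in("fx","fy","cx","cy","extrinsics")})
print(telemetry.current_t(),telemetry.current_joints(),telemetry.current_finger_gap())
Ew=np.linalg.inv(ci["extrinsics"])
for bx in(.085,0,-.085):
  for by,z in((-.075,.037),):
    for dx in(-.037,.037):
      for dy in (-.017,.017):
        q=Ew@[*b2w(bx+dx,by+dy,z),1];print((bx,dx,dy),(ci["fx"]*q[0]/q[2]+ci["cx"]).round(),(ci["fy"]*q[1]/q[2]+ci["cy"]).round())
E
```

```text
4.7833 [-1.83730398e+01  1.31385535e+01  8.29202919e+01 -5.68771594e-03
  8.39467931e+01 -2.96721679e+00] 0.0002133952840847927
(0.085, -0.037, -0.017) 301.0 159.0
(0.085, -0.037, 0.017) 301.0 140.0
(0.085, 0.037, -0.017) 341.0 159.0
(0.085, 0.037, 0.017) 342.0 140.0
(0, -0.037, -0.017) 255.0 159.0
(0, -0.037, 0.017) 254.0 141.0
(0, 0.037, -0.017) 295.0 159.0
(0, 0.037, 0.017) 295.0 140.0
(-0.085, -0.037, -0.017) 209.0 159.0
(-0.085, -0.037, 0.017) 208.0 141.0
(-0.085, 0.037, -0.017) 249.0 159.0
(-0.085, 0.037, 0.017) 248.0 141.0
```

View pics/w0.png

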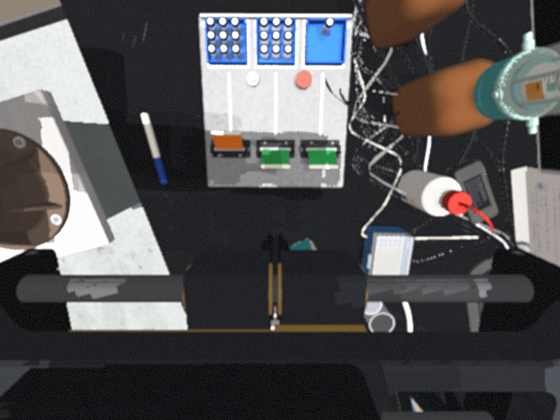

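```bash
python3 - <<'E'
from h import *
from workcell import *
O=ori(); F=lambda:np.linalg.norm(telemetry.current_wrist_force()).round(1)
def flip(bx,s): # s=+1 push towards +y
    y0=-.075-s*.060
    robot.move_ptp(b2w(bx,y0,.17),O); robot.servo_line(b2w(bx,y0,.075),feed=.12); print("down",F())
    for o in(-.030,-.012,.003): robot.servo_line(b2w(bx,-.075+s*o,.075),feed=.06); print(o,F())
    robot.wait(.3)
    robot.servo_line(b2w(bx,-.075-s*.03,.075),feed=.1); robot.servo_line(b2w(bx,-.075-s*.03,.20),feed=.2)
flip(.080,1)
flip(-.085,-1)
robot.move_ptp(b2w(0,-.12,.40),O)
p,d=grab_frame("wrist");cv2.imwrite("pics/w1.png",cv2.resize(p[0:200,180:380,::-1],None,fx=3,fy=3));print(telemetry.current_t())
E
```

```text
down 0.7
-0.03 0.5
-0.012 1.0
0.003 0.4
down 0.7
-0.03 0.8
-0.012 0.8
0.003 0.9
15.5
```

View pics/w1.png

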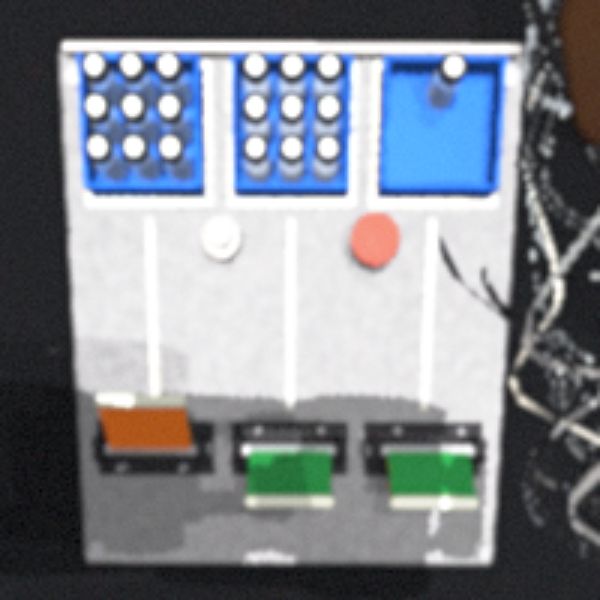

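```bash
python3 - <<'E'
from h import *
from workcell import *
O=ori(); F=lambda:telemetry.current_wrist_force().round(1)
bx,s,z=.080,1,.074
robot.move_ptp(b2w(bx,-.135,.15),O); robot.servo_line(b2w(bx,-.135,z),feed=.15)
for o in(-.03,.003,.009):
    robot.servo_line(b2w(bx,-.075+s*o,z),feed=.08); print(o,F(),telemetry.current_ee_pos()-b2w(bx,-.075+s*o,z))
ims=[grab_frame("wrist")[0],grab_frame("scene")[0]]
cv2.imwrite("pics/w2.png",cv2.resize(ims[0][:,:,::-1],(760,570)));cv2.imwrite("pics/s2.png",cv2.resize(ims[1][120:270,180:380,::-1],None,fx=3.5,fy=3.5));print(telemetry.current_t())
E
```

```text
-0.03 [-0.1  0.   0.2] [0.00014541 0.00055173 0.00011818]
0.003 [-0.1 -0.8 -0.3] [ 4.78140022e-05  3.95631006e-04 -2.03184883e-05]
0.009 [-0.8 -0.   0.6] [ 1.20919900e-05  1.00980899e-04 -2.80608303e-06]
18.6167
```

View pics/w2.png

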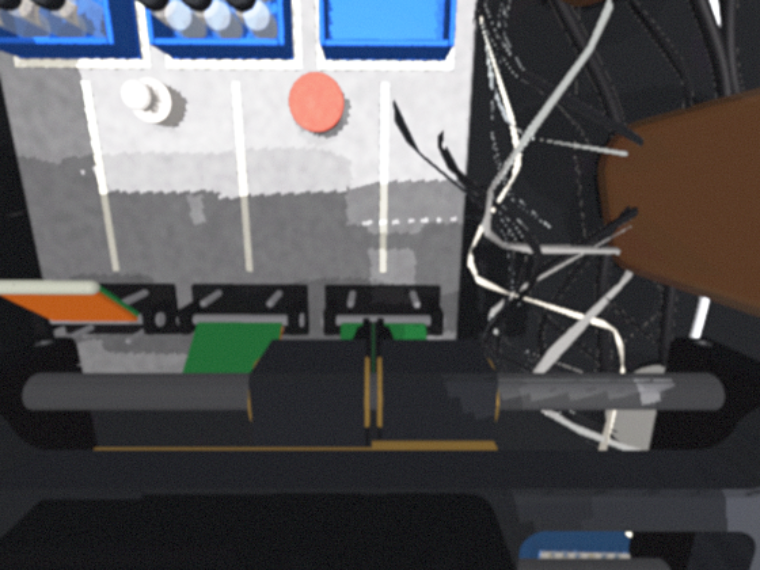

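View pics/s2.png

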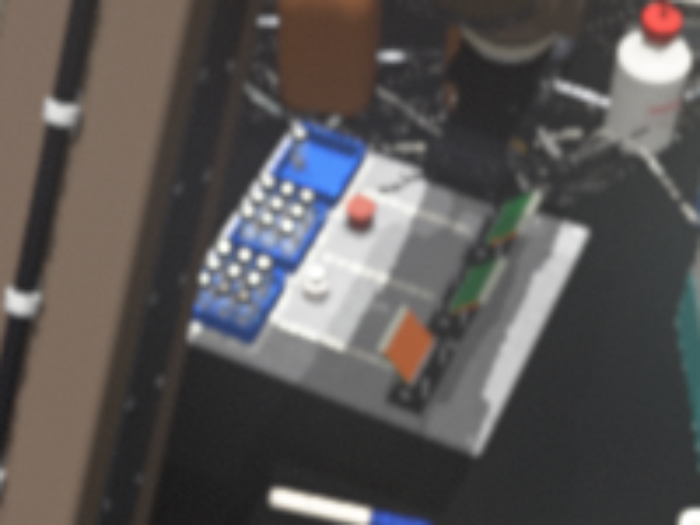

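```bash
python3 - <<'E'
from h import *
from workcell import *
# where do fingertips appear, from depth of wrist cam
ci=camera_info("wrist");p,d=grab_frame("wrist")
v,u=np.mgrid[0:420,0:560];X=np.stack([(u-ci["cx"])/ci["fx"]*d,(v-ci["cy"])/ci["fy"]*d,d,np.ones_like(d)],-1)@ci["extrinsics"].T
t=telemetry.current_ee_pos();print(t, ci["extrinsics"].round(3))
bd=(X[...,:2]-ctr)@R
for r in range(210,290,6):print(r,[(int(1e3*bd[r,c,0]),int(1e3*bd[r,c,1]),int(1e3*X[r,c,2])) for c in(240,255,264,270,275,280,286,300)])
print(telemetry.current_finger_gap())
E
```

```text
[ 0.62232904 -0.07537627  0.07399585] [[ 0.964 -0.256 -0.066  0.641]
 [-0.265 -0.933 -0.242 -0.007]
 [ 0.     0.251 -0.968  0.255]
 [ 0.     0.     0.     1.   ]]
210 [(50, -56, 13), (62, -56, 12), (70, -57, 11), (75, -56, 12), (80, -56, 12), (84, -57, 12), (89, -56, 12), (101, -56, 12)]
216 [(49, -61, 13), (62, -61, 14), (70, -61, 14), (75, -61, 14), (80, -62, 13), (84, -61, 13), (89, -61, 14), (101, -62, 13)]
222 [(49, -67, 13), (62, -67, 12), (70, -66, 15), (75, -67, 13), (80, -67, 13), (84, -67, 13), (89, -67, 13), (101, -67, 13)]
228 [(52, -65, 36), (62, -72, 14), (70, -72, 14), (75, -72, 14), (80, -72, 14), (84, -72, 13), (89, -72, 13), (101, -72, 14)]
234 [(52, -70, 37), (63, -71, 34), (71, -71, 33), (75, -71, 32), (80, -71, 33), (84, -72, 32), (88, -71, 32), (100, -71, 32)]
240 [(52, -74, 38), (64, -75, 37), (71, -75, 37), (77, -54, 94), (79, -55, 91), (82, -53, 95), (88, -75, 37), (99, -75, 36)]
246 [(52, -80, 37), (64, -79, 40), (73, -53, 104), (77, -53, 105), (79, -55, 100), (82, -54, 103), (85, -53, 105), (99, -78, 41)]
252 [(68, -30, 169), (73, -30, 169), (76, -30, 169),
[... 201 characters left out ...]
, -30, 174)]
264 [(69, -30, 178), (74, -30, 178), (76, -30, 179), (78, -31, 176), (79, -55, 124), (81, -31, 176), (83, -30, 177), (86, -30, 178)]
270 [(70, -30, 182), (74, -30, 182), (76, -30, 182), (78, -32, 178), (79, -58, 125), (81, -31, 179), (82, -30, 182), (86, -30, 182)]
276 [(70, -31, 184), (74, -31, 184), (76, -30, 185), (78, -32, 181), (79, -36, 174), (81, -33, 180), (82, -30, 185), (86, -30, 185)]
282 [(70, -32, 186), (74, -31, 186), (76, -31, 186), (78, -34, 181), (79, -36, 177), (81, -34, 182), (82, -31, 187), (86, -31, 187)]
288 [(70, -33, 187), (74, -33, 185), (76, -33, 187), (78, -35, 182), (79, -37, 179), (81, -35, 182), (82, -34, 185), (86, -33, 186)]
1.9726472629167432e-05
```

```bash
python3 - <<'E'
from h import *
from workcell import *
O=ori(); F=lambda:telemetry.current_wrist_force().round(1)
bx=.080
def tip(cy,cx=bx):
    ci=camera_info("wrist");p,d=grab_frame("wrist")
    v,u=np.mgrid[0:420,0:560];X=np.stack([(u-ci["cx"])/ci["fx"]*d,(v-ci["cy"])/ci["fy"]*d,d,np.ones_like(d)],-1)@ci["extrinsics"].T
    bd=(X[...,:2]-ctr)@R; m=(abs(bd[...,0]-cx)<.008)&(abs(bd[...,1]-cy)<.018)&(X[...,2]>.022)&(d>0)
    cv2.imwrite("pics/w3.png",p[:,:,::-1])
    return np.sort(X[...,2][m])[:12].round(3), bd[...,1][m].max()
robot.servo_line(b2w(bx,-.066,.10),feed=.2);robot.servo_line(b2w(bx,-.137,.10),feed=.2)
robot.servo_line(b2w(bx,-.137,.05),feed=.12)
print(tip(-.137),F(),telemetry.current_t())
E
```

```text
(array([0.061, 0.061, 0.061, 0.062, 0.062, 0.062, 0.062, 0.062, 0.062,
       0.062, 0.062, 0.063]), np.float64(-0.12022021922815981)) [ 0.1 -0.8  0.2] 20.075
```

View pics/w3.png

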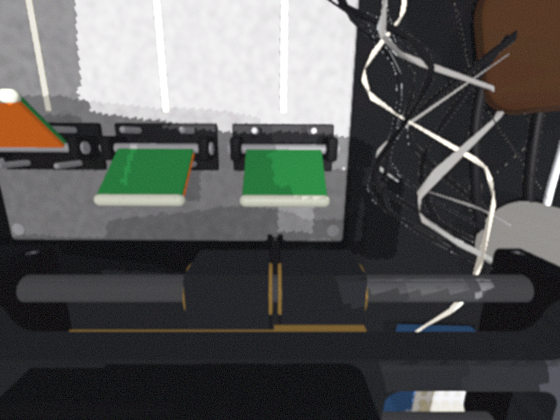

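```bash
python3 - <<'E'
from h import *
from workcell import *
O=ori(); F=lambda:telemetry.current_wrist_force().round(1); z=.044
def flip(bx,s,first=False):
    y0=-.075-s*.062
    if not first: robot.move_ptp(b2w(bx,y0,.12),O)
    robot.servo_line(b2w(bx,y0,z),feed=.12)
    for o in(-.030,-.012,.0): robot.servo_line(b2w(bx,-.075+s*o,z),feed=.06); print(o,F())
    robot.wait(.2)
    robot.servo_line(b2w(bx,-.075-s*.03,z),feed=.1); robot.servo_line(b2w(bx,-.075-s*.03,.14),feed=.2)
flip(.080,1,True)
flip(-.085,-1)
robot.move_ptp(b2w(0,-.12,.40),O); robot.wait(.3)
p,d=grab_frame("wrist");cv2.imwrite("pics/w4.png",cv2.resize(p[0:200,180:380,::-1],None,fx=3,fy=3));print(telemetry.current_t())
E
```

```text
-0.03 [ 0.4  0.1 -0.6]
-0.012 [-0.4  0.4  0.2]
0.0 [-0.3  0.6 -0.9]
-0.03 [0.5 0.3 0.1]
-0.012 [-0.5 -0.1 -0.2]
0.0 [ 0.6 -0.2 -0.8]
28.8667
```

View pics/w4.png

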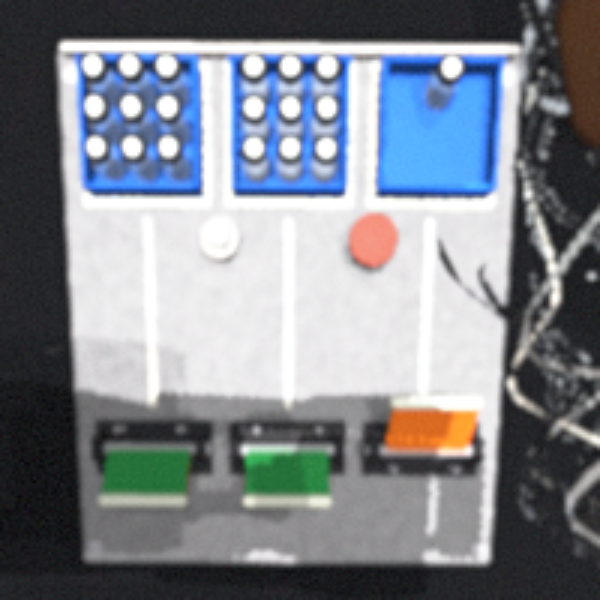

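The front tag (145,475) and middle tag (288,475) are now green, in line with the full bins. The back tag (432,428) is orange, in line with the single-vial bin. The bins, stopper and weight have not moved.

```bash
python3 -c "
from workcell import *
print(sign_off())"
```

```text
the job is handed in; nothing more can be done
None
```

The job is handed in: the last picture, taken at 28.9 s, shows green tags on both full bins and orange on the single-vial bin. The bins, stopper and weight are where they started, though the timer and spare cap were not re-checked. The first pushes passed over the tags because the closed fingertips sit about 30 mm higher than specified.

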